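# Swing the inspection mirror onto the taped chair leg and hold it

## Robot

A 6-joint arm with a two-finger parallel gripper is mounted at the origin on the work surface. World frame = base frame: x ahead of the robot, y to its left, z up, the work surface at z = 0. Lengths are in mm, angles in rad, forces in N, time in s.
With the tool pointing down it reaches from about 300 to 825 mm from the base axis. Payload 5.4 kg.
Tool frame: the origin (TCP) lies midway between the tips of the shut fingers; the grasp point (between the pads) lies 19 mm behind it; y points along the fingers, x is the direction in which the jaws open and shut, and the axes are right-handed (so a half turn about y gives the same grasp; the last joint's range is limited). The gripper opens to 92 mm and grips with 3 to 60 N. Pads are 20 mm wide; open, the fingers measure 128 mm over their backs; the gripper's body (75 mm by 189 mm) begins 69 mm behind the grasp point.
Start: joints at [-1.488, 0.158, 1.597, -0, 1.386, -0.21], TCP at [165.941, -550.518, 214.601] pointing down, gripper open.
Joint ranges: [-2.91, 2.91], [-0.94, 2.29], [0.18, 2.7], [-1.29, 4.43], [0.17, 2.64], [-3, 3]. Speed limits (rad/s): [2.57, 2.57, 3.14, 3.14, 3.14, 3.14].

## Interface

Orientations are given as a 3x3 rotation matrix whose columns are the frame's x, y, z axes.
In Python, from cell import get_state, get_image, job_done, masks_of, mark_of gives the robot as it stands.
- The arm moves only by the tool servo_tool, never from a script. Its argument "motion" is a list of rows, each an object of numbers: "tx", "ty", "tz": the shift along the tool's x, y, z in m; "rx", "ry", "rz": the turn, a rotation vector about the tool's x, y, z in degrees; "fingers": the closure in counts, from 0 (fully open) to 255 (shut). In form: [{"tx": .., "ty": .., "tz": .., "rx": .., "ry": .., "rz": .., "fingers": ..}, ...]. A call has 1 to 20 rows; each row shifts and turns the commanded pose from where the row before left it, along the tool's axes as they then stand; what a row does not reach is not made up. A row lasts 1/8 s, in which the tool goes at most 62.5 mm and 10.7 degrees, less where a joint would pass 70% of its speed; a pose out of reach is approached as far as the arm can. A call with a gripper value outside its range is refused whole. The fingers move at their own pace and stop on an object; "force" is the grip in N (left out, the last holds). Time passes only in rows, so rows that do not move let the fingers close. It gives the time, the measured TCP pose, the force and the opening at its end, in the units of the state.
- get_state(): the state, without advancing time (a new reading comes with each control period).
- get_image(name): name is "scene" or "top" or "wrist"; returns a dict with "pixels" (480x640x3 uint8, red, green, blue), "fovy" (degrees; the focal length in pixels is half the picture's height over the tangent of half this angle, whatever the lens; pixels are square), "cx", "cy" (the principal point, pixels), "eye" and "attitude" of the camera in the world. Camera axes: x right, y up, looking along -z (the intrinsics and any distortion apply to the point x, -y, -z); pixel columns grow to the right and rows downward; lengths in mm; the calibration is good to about 2 mm. A picture is of the moment at which its call begins. There is no depth.
- job_done(): hands the job in, once; it reports no verdict.
Trained networks look in the newest picture that a camera, given by its name, has taken for a name from the list of things; names that differ only in an ending like _2 or _b are one class to them, and where a whole thing is asked for, a point or a joint stands for the part that bears it (a point fixed in the world has none). Each returns a list of dicts, best first, with "score" (0 to 1); they miss things now and then, are a little off and sometimes report something else, mostly with a low value. They report only what shows in the picture. A call takes as long as a camera call. They do not tell look-alikes from the thing itself.
- masks_of(label, camera): "mask" (480x640 bool, what is visible of it) and "point" ([column, row] in pixels, amid what is visible of it).
- mark_of(label, camera): "point" ([column, row] in pixels: a listed point, or the origin of a listed thing).
The state is a dict: "t": time; "joint_positions": joint angles; "qd": joint speeds; "joint_efforts": joint torques, N m; "ee_pos": TCP position; "tool_rot": TCP orientation; "ft_force": force on the tool from outside, world axes, zero at the start; "wrist_torque": the same for the moment, N m; "width": finger opening in mm.
Only numpy, scipy, OpenCV 4.12 (cv2) and the standard library are available. Lean on these libraries where they do the work, as an engineer would, in place of code of your own. Each camera call takes 0.05 s, during which the arm holds its last target.

## Task

An offcut left standing on the sight board blocks the camera's view of the swivelling mirror: put it in the green offcut tray and let go of it. Then take the mirror by its yellow pin, turn it against its spring until the camera sees the orange-taped leg (not the blue one) in the middle of the mirror - the red sight needle then points at that leg - and finish while still holding the pin with the gripper, the mirror kept still at that angle. Leave the other things on the bench where they are.

Things in the scene. Friction and masses are not known exactly. Their poses are not given: they have to be found in the camera images.
- board: The sight board, fixed: a brown plank 120 x 400 mm, 15 mm thick, with the black camera (56 mm wide, top 143 mm above the bench) on a stand at one end and the swivelling mirror at the other. Origin on the bench right under the mirror's upright axis; +y along the plank to the camera, z up. The plank spans x -60 to 60, y -65 to 335 mm.
- axis (a point): Point on the mirror's upright turning axis at the middle of its glass face, 115 mm above the bench; axes as the board's. The glass is 82 x 72 mm in a black frame 92 x 82 mm whose top is 156 mm above the bench; the frame stands 9 mm thick behind the axis.
- lens (a point): Middle of the camera's lens, 115 mm above the bench, 230 mm from the axis; the camera looks straight from here at the middle of the mirror.
- mirror: The swivelling mirror, turning about its upright axis. Origin on the bench under that axis; +y is the way the glass faces, z up. At rest (a stop) it faces the camera squarely; it turns clockwise seen from above, up to 1.35 rad. Turning it by a sends the camera's line of sight 2a clockwise. Return spring 0.09 N m at rest plus 0.25 N m per rad (1.3 to 6 N at the pin); released, it swings back.
- needle (a joint): Angle of the reflected line of sight (and of the red needle), rad, clockwise seen from above from the direction axis-to-lens; always twice the mirror's angle. 0 at rest, up to 2.7.
- pin (a point): Grip point of the mirror's upright yellow pin: round, 14 mm diameter, 164 to 210 mm above the bench, on an aluminium arm (22 mm wide, top at 164 mm) reaching out behind the mirror's back. This point: on its centre line 190 mm above the bench, 70 mm from the mirror's axis. It moves with the mirror on a level circle about that axis; at rest it lies straight opposite the camera.
- sight (a point): The camera's reflected line of sight: origin on the mirror's axis 115 mm above the bench, +x points level the way the camera now sees by way of the mirror. A red needle 92 mm long, 50 mm above the bench under the mirror, geared to turn twice as far as the mirror, points the same way.
- orange_leg: Chair leg blank fixed upright to the bench, wrapped in orange tape: pale wood 55 x 55 mm, 185 mm tall, on a dark foot 90 x 90 x 30 mm. Origin under its middle on the bench, z up.
- orange_leg_tape (a point): Centre of the orange tape band (45 mm high, all round the leg), on the leg's centre line 115 mm above the bench.
- blue_leg: The same kind of leg with blue tape, the wrong one; origin under its middle on the bench. The two legs may stand either way round.
- offcut: Loose offcut, pale square wooden block 45 x 45 x 130 mm, about 0.13 to 0.25 kg, standing on end on the sight board (its foot 15 mm above the bench) between camera and mirror. Origin at the centre of its foot, z along its length, x and y square to its side faces.
- offcut_mid (a point): Middle of the offcut, 65 mm along z from its foot.
- tray: Green open offcut tray, fixed: 200 (x) x 160 (y) mm outside, 40 mm high, walls and floor 6 mm, empty. Origin at the centre of its underside, on the bench.
- plane: Wooden hand plane, 200 x 55 mm, 70 mm high, loose; origin under its middle. Leave alone.
- mallet: Wooden mallet lying down, 300 mm long, 60 mm high, loose; origin under its handle, 130 mm from the head's middle, head to +x. Leave alone.
- tape_measure: Green tape measure, 70 x 35 x 62 mm, loose; origin under its middle. Leave alone.
- glue: Glue bottle, 56 mm diameter, 150 mm tall, loose; origin under its middle. Leave alone.
- try_square: Try square lying flat: dark wooden stock 25 x 110 x 20 mm, steel blade reaching 170 mm to +x; loose; origin under the stock. Leave alone.
- sanding_block: Cork sanding block 100 x 65 x 36 mm, loose; origin under its middle. Leave alone.
Things that resemble listed ones, but are neither listed nor needed, are in the scene too. What is shaped like the offcut but purple is not meant.

How it is judged:
By the outcome, as a careful person would: the job done as asked, in the order asked, and still so for the second after the job is handed in, while the arm keeps its last pose, push and grip.
It also fails if it takes over 58 s, if anything falls off the work surface, if the arm or the gripper's body presses on something with over 40 N, if the wrist force passes 120 N, or if a joint passes its speed limit or range.

## Working session

There is one attempt and no reset: what is moved stays moved. The work goes in short steps, Python scripts to look and compute and a tool call to move; the robot and the scene stay as the last step left them, time stands still between calls to the robot, and variables do not carry over. Pictures are saved under pics/ and viewed, and the job is handed in when it is done.

Besides the shell and the picture viewer there is one more tool, called after "Call:" in YAML: its name, and indented under it one key for each argument. servo_tool: Moves the arm, as the interface text tells. Its arguments: {"type":"object","properties":{"motion":{"type":"array"},"force":{"type":"number"}},"required":["motion"]}

```bash
mkdir -p pics; ls; python3 - <<'E'
from cell import *
import cv2,numpy as np
np.set_printoptions(precision=4,suppress=True)
s=get_state();print(s)
for n in("scene","top","wrist"):
    i=get_image(n);cv2.imwrite(f"pics/{n}0.png",i["pixels"][:,:,::-1]);print(n,{k:v for k,v in i.items() if k!="pixels"})
E
```

```text
pics
{'t': 0.0, 'joint_positions': array([-1.4881,  0.1591,  1.5982, -0.    ,  1.3862, -0.2101]), 'qd': array([ 0.0014, -0.0006,  0.0004, -0.    ,  0.0004, -0.0004]), 'joint_efforts': array([ -0.0033, -38.5579, -32.211 ,   0.0698,   0.0381,  -0.0001]), 'ee_pos': array([ 165.8716, -549.8897,  213.6008]), 'tool_rot': array([[ 0.2886, -0.0002,  0.9574],
       [-0.9574,  0.0019,  0.2886],
       [-0.0019, -1.    ,  0.0004]]), 'ft_force': array([ 0.3694, -0.3137, -0.1751]), 'wrist_torque': array([-0.0216,  0.0148,  0.0117]), 'width': 91.95510843543065}
scene {'fovy': 54.78971030829091, 'cx': 317.34538985886905, 'cy': 235.77383268033188, 'eye': array([1253.8734,  565.2706,  810.7476]), 'attitude': array([[-0.6807, -0.4234,  0.5977],
       [ 0.7323, -0.411 ,  0.5429],
       [ 0.0158,  0.8073,  0.5899]])}
top {'fovy': 44.56175907225879, 'cx': 310.3430895275075, 'cy': 240.32466741785248, 'eye': array([ 436.1464,  -30.1293, 1773.8522]), 'attitude': array([[ 0.0207,  0.9973, -0.0707],
       [-0.9998,  0.0206, -0.0022],
       [-0.0008,  0.0708,  0.9975]])}
wrist {'fovy': 62.28914329470697, 'cx': 318.97256026156833, 'cy': 233.76605080310298, 'eye': array([ 233.2904, -529.0417,  383.4876]), 'attitude': array([[ 0.2887,  0.9269,  0.2396],
       [-0.9574,  0.2799,  0.071 ],
       [-0.0012, -0.2499,  0.9683]])}
```

View pics/scene0.png

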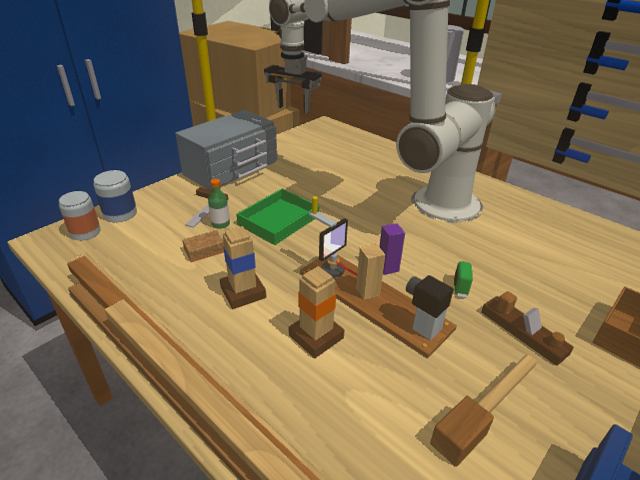

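View pics/top0.png

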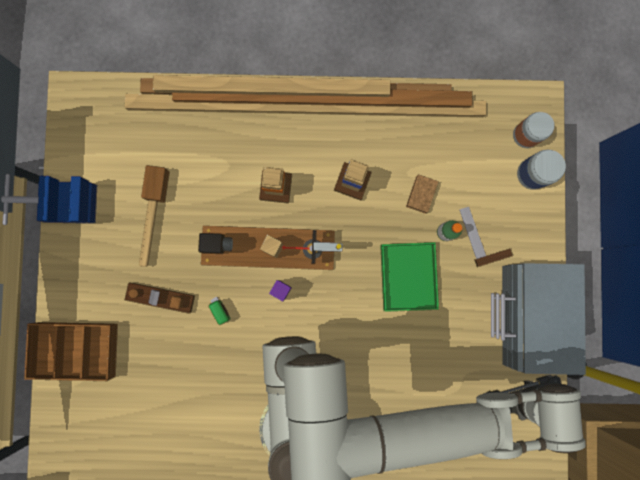

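The top picture shows the board (200–340, 245), with the pale offcut on it at (271,244). The purple look-alike is at (281,290), the tray at (410,277), the orange leg at (275,180), the blue leg at (353,175) and the pin at (338,246). Next I'll locate these in world coordinates.

```bash
cat > h.py <<'E'
from cell import *
import cv2,numpy as np
from scipy.optimize import least_squares
np.set_printoptions(precision=3,suppress=True)
def ray(im,p):
    f=240/np.tan(np.radians(im["fovy"]/2))
    d=im["attitude"]@np.array([(p[0]-im["cx"])/f,-(p[1]-im["cy"])/f,-1]);return im["eye"],d/np.linalg.norm(d)
def atz(im,p,z):
    e,d=ray(im,p);return e+d*(z-e[2])/d[2]
def proj(im,P):
    f=240/np.tan(np.radians(im["fovy"]/2))
    c=im["attitude"].T@(np.asarray(P,float)-im["eye"]);return np.array([im["cx"]+f*c[0]/-c[2],im["cy"]-f*c[1]/-c[2]])
def tri(a,pa,b,pb):
    ea,da=ray(a,pa);eb,db=ray(b,pb)
    st=np.linalg.lstsq(np.c_[da,-db],eb-ea,rcond=None)[0]
    A=ea+st[0]*da;B=eb+st[1]*db;return (A+B)/2,np.linalg.norm(A-B)
E
python3 - <<'E'
from h import *
I={n:get_image(n) for n in("scene","top")}
Z=dict(axis=115,lens=115,pin=190,orange_leg_tape=115,blue_leg=0,offcut_mid=80,offcut=15,tray=0,board=0,orange_leg=0)
for l,z in Z.items():
    for n in I:
        for m in mark_of(l,n)[:3]:
            print(l,n,round(m["score"],2),np.round(m["point"],1),atz(I[n],m["point"],z)[:2])
for n,c in(("scene",(230,170,480,370)),("top",(180,140,460,320))):
    x0,y0,x1,y1=c;cv2.imwrite(f"pics/crop_{n}.png",cv2.resize(I[n]["pixels"][y0:y1,x0:x1,::-1],None,fx=2.8,fy=2.8,interpolation=cv2.INTER_CUBIC))
E
```

```text
axis scene 0.77 [329.5 242. ] [547.032 -35.218]
axis scene 0.42 [273.5 220.3] [ 579.065 -206.333]
axis scene 0.34 [314.  204.7] [ 447.258 -182.303]
axis top 0.64 [314.  246.6] [536.161 -37.182]
axis top 0.27 [407.7 277.3] [ 454.743 -303.702]
lens scene 0.64 [409.6 282.2] [533.934 194.519]
lens scene 0.28 [213.5 197.1] [ 618.408 -415.384]
lens top 0.96 [230.  245.2] [535.207 201.223]
pin scene 0.69 [317.8 336.3] [842.956 197.792]
pin scene 0.67 [312.6 205.4] [ 539.026 -101.983]
pin scene 0.6 [410.8 280.8] [606.305 233.863]
pin top 0.72 [336.3 245.5] [535.874 -97.201]
pin top 0.38 [277.5 187.7] [690.526  65.967]
orange_leg_tape scene 0.65 [317.1 299.2] [718.13   81.573]
orange_leg_tape top 0.41 [406.1 276.8] [ 456.06  -299.168]
blue_leg scene 0.85 [241.7 292.3] [ 743.671 -153.168]
blue_leg top 0.78 [353.  181.2] [ 745.849 -152.831]
offcut_mid scene 0.85 [368.8 270. ] [529.588  78.927]
offcut_mid scene 0.73 [391.5 248.8] [421.607  69.308]
offcut_mid scene 0.61 [216.7 193.1] [ 565.558 -476.646]
offcut_mid top 0.85 [278.5 291.4] [406.869  62.312]
offcut scene 0.9 [386.6 271.3] [436.575  72.921]
offcut scene 0.64 [367.5 291. ] [531.943  83.306]
offcut top 0.56 [281.3 287.7] [416.951  57.75 ]
offcut top 0.53 [488.2 257. ] [ 521.733 -561.354]
offcut top 0.52 [272.1 248.2] [534.763  88.287]
tray scene 0.7 [275.1 218.5] [ 457.278 -337.638]
tray scene 0.64 [242.  291.1] [ 740.304 -156.055]
tray top 0.82 [405.9 277.8] [ 454.412 -317.243]
board scene 0.9 [331.1 275.7] [538.567 -32.246]
board scene 0.49 [368.3 270.4] [452.557  25.733]
board top 0.81 [308.9 247.8] [539.129 -22.279]
board top 0.38 [228.4 245.5] [541.063 222.088]
orange_leg scene 0.9 [316.1 337.6] [722.703  85.146]
orange_leg top 0.63 [276.7 188.2] [719.45   79.901]
```

View pics/crop_scene.png

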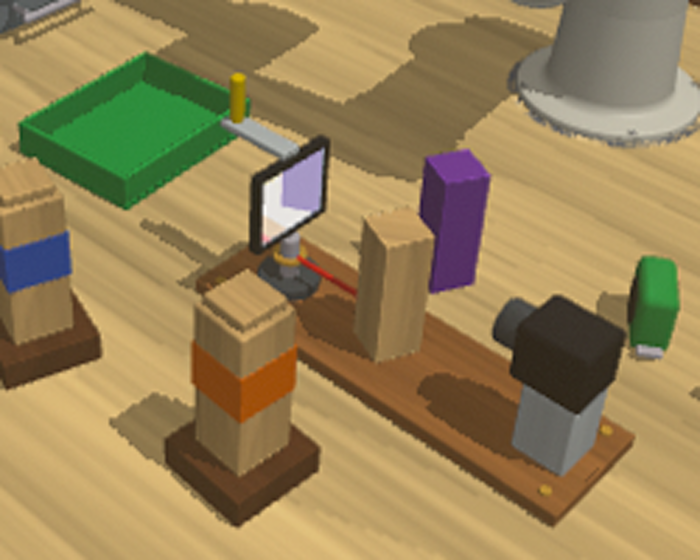

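View pics/crop_top.png

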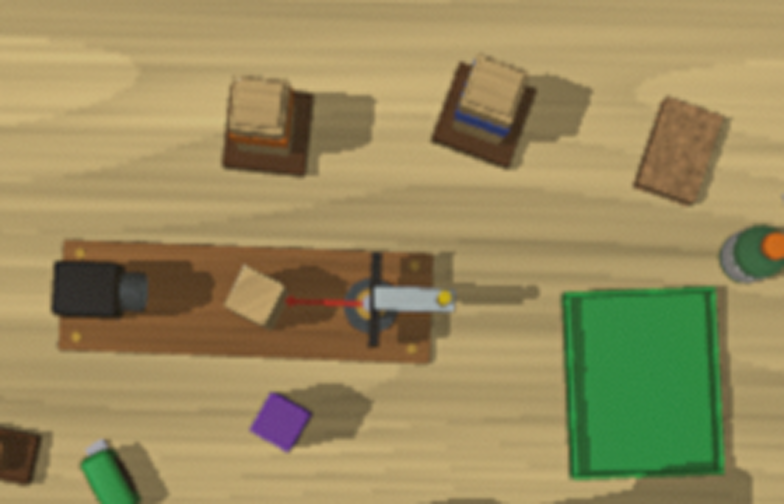

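```bash
python3 - <<'E'
from h import *
T=get_image("top");S=get_image("scene")
def t(x,y,z): return atz(T,(180+x/2.8-.3,140+y/2.8-.3),z)[:2]
def s(x,y,z): return atz(S,(230+x/2.8-.3,170+y/2.8-.3),z)[:2]
print("board",[t(*p,15) for p in((63,240),(433,254),(431,362),(58,350))])
o=[t(*p,145) for p in((245,265),(286,292),(264,327),(225,299))]
print("off top",o,np.mean(o,0))
print("off scene",[s(*p,145) for p in((361,217),(402,207),(434,238),(392,246))])
r=[t(*p,40) for p in((563,292),(716,287),(724,472),(573,478))]
print("tray",r,np.mean(r,0))
print("pin",t(444,298,210),s(238,77,210))
print("glass top ends z156",t(377,252,156),t(375,346,156),"needle",t(287,301,50),t(365,304,50))
l=[t(*p,185) for p in((231,75),(291,80),(288,138),(229,133))]
print("oleg",l,np.mean(l,0),[t(*p,30) for p in((223,168),(305,176),(313,93))])
print("oleg foot scene",[s(*p,30) for p in((166,450),(238,507),(319,456))])
# bulk masks
for l in("orange_leg","offcut"):
    for n in("top","scene"):
        for m in masks_of(l,n)[:3]: print(l,n,round(m["score"],2),m["point"],m["mask"].sum())
E
```

```text
board [array([599.212, 300.832]), array([592.316, -97.913]), array([476.151, -97.842]), array([480.716, 302.188])]
off top [array([565.901,  94.186]), array([539.795,  52.687]), array([504.499,  73.703]), array([531.561, 113.201])] [535.439  83.444]
off scene [array([544.832,  53.751]), array([509.477,  70.147]), array([524.997, 115.163]), array([557.615,  96.585])]
tray [array([ 552.547, -235.342]), array([ 561.209, -397.321]), array([ 366.481, -406.824]), array([ 356.915, -248.243])] [ 459.288 -321.933]
pin [ 533.04  -101.655] [ 530.882 -102.779]
glass top ends z156 [580.638 -37.005] [487.562 -36.918] needle [536.369  56.235] [534.905 -25.939]
oleg [array([749.181, 109.699]), array([745.438,  50.789]), array([688.066,  52.346]), array([691.806, 110.131])] [718.622  80.741] [array([678.794, 129.233]), array([671.977,  41.201]), array([761.971,  34.703])]
oleg foot scene [array([768.89 ,  44.938]), array([771.175, 125.73 ]), array([689.342, 137.218])]
orange_leg top 0.81 [276.4, 185.6] 989
orange_leg scene 0.89 [313.8, 313.1] 3161
offcut top 0.79 [268.0, 243.3] 329
offcut top 0.72 [280.5, 288.8] 298
offcut top 0.49 [290.2, 244.1] 55
offcut scene 0.92 [371.4, 269.6] 1273
offcut scene 0.92 [392.4, 248.9] 961
```

Things that could be taken for the offcut: the pale block on the board (scene 369,270; top 271,246), the purple block (scene 391,249; top 281,290), and the legs' pale tops (scene 318,275 and 239,240). The offcut is the pale untaped block standing on the board. The close crop confirms it, at about (535, 83). The orange leg is at about (720, 82) and the axis at about (536, -33).

Call:
servo_tool:
  motion:
    - {"tx":-0.0358,"tz":0.0383,"ty":-0.0012}
    - {"tx":-0.0358,"tz":0.0383,"ty":-0.0012}
    - {"tx":-0.0358,"tz":0.0383,"ty":-0.0012}
    - {"tx":-0.0358,"tz":0.0383,"ty":-0.0012}
    - {"tx":-0.0358,"tz":0.0383,"ty":-0.0012}
    - {"tx":-0.0358,"tz":0.0383,"ty":-0.0012}
    - {"tx":-0.0358,"tz":0.0383,"ty":-0.0012}
    - {"tx":-0.0358,"tz":0.0383,"ty":-0.0012}
    - {"tx":-0.0358,"tz":0.0383,"ty":-0.0012}
    - {"tx":-0.0358,"tz":0.0383,"ty":-0.0012}
    - {"tx":-0.0358,"tz":0.0383,"ty":-0.0012}
    - {"tx":-0.0358,"tz":0.0383,"ty":-0.0012}
    - {"tx":-0.0358,"tz":0.0383,"ty":-0.0012}
    - {"tx":-0.0358,"tz":0.0383,"ty":-0.0012}
    - {"ry":-10}
    - {"ry":-10}
    - {"ry":-10}
    - {"ry":-10}
    - {"ry":-3}
    - {}

```text
schema error: expected keys tx, ty, tz, rx, ry, rz, fingers
```

```bash
python3 - <<'E'
from h import *
s=get_state();print(s["t"],s["ee_pos"],s["tool_rot"],s["joint_positions"])
W=get_image("wrist");cv2.imwrite("pics/w1.png",W["pixels"][:,:,::-1]);print(W["eye"])
for P in((535,83,145),(535,83,15),(536,-33,115)):print(proj(W,P))
E
```

```text
1.55 [ 165.947 -550.52   214.611] [[ 0.289 -0.     0.957]
 [-0.957 -0.     0.289]
 [ 0.    -1.    -0.   ]] [-1.488  0.158  1.597 -0.     1.386 -0.21 ]
[ 233.314 -529.311  384.335]
[-1405.293 -1530.019]
[-504.318 -661.945]
[ -693.048 -1036.016]
```

View pics/w1.png

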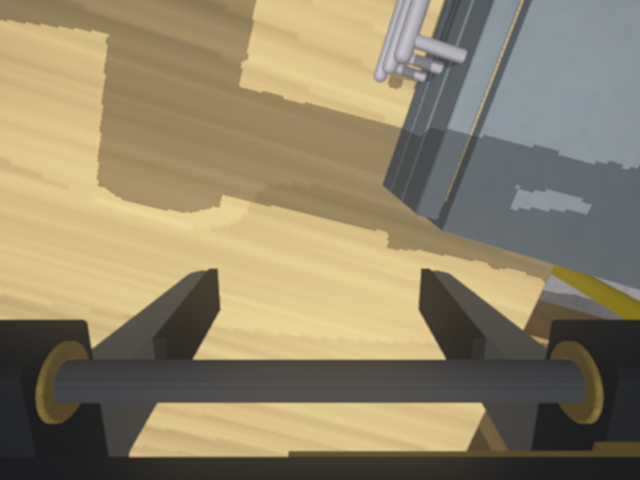

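The call was refused because every row needs all the keys. I'll resend it in full.

Call:
servo_tool:
  motion:
    - {"tx":-0.0358,"ty":-0.0012,"tz":0.0383,"rx":0,"ry":0,"rz":0,"fingers":0}
    - {"tx":-0.0358,"ty":-0.0012,"tz":0.0383,"rx":0,"ry":0,"rz":0,"fingers":0}
    - {"tx":-0.0358,"ty":-0.0012,"tz":0.0383,"rx":0,"ry":0,"rz":0,"fingers":0}
    - {"tx":-0.0358,"ty":-0.0012,"tz":0.0383,"rx":0,"ry":0,"rz":0,"fingers":0}
    - {"tx":-0.0358,"ty":-0.0012,"tz":0.0383,"rx":0,"ry":0,"rz":0,"fingers":0}
    - {"tx":-0.0358,"ty":-0.0012,"tz":0.0383,"rx":0,"ry":0,"rz":0,"fingers":0}
    - {"tx":-0.0358,"ty":-0.0012,"tz":0.0383,"rx":0,"ry":0,"rz":0,"fingers":0}
    - {"tx":-0.0358,"ty":-0.0012,"tz":0.0383,"rx":0,"ry":0,"rz":0,"fingers":0}
    - {"tx":-0.0358,"ty":-0.0012,"tz":0.0383,"rx":0,"ry":0,"rz":0,"fingers":0}
    - {"tx":-0.0358,"ty":-0.0012,"tz":0.0383,"rx":0,"ry":0,"rz":0,"fingers":0}
    - {"tx":-0.0358,"ty":-0.0012,"tz":0.0383,"rx":0,"ry":0,"rz":0,"fingers":0}
    - {"tx":-0.0358,"ty":-0.0012,"tz":0.0383,"rx":0,"ry":0,"rz":0,"fingers":0}
    - {"tx":-0.0358,"ty":-0.0012,"tz":0.0383,"rx":0,"ry":0,"rz":0,"fingers":0}
    - {"tx":-0.0358,"ty":-0.0012,"tz":0.0383,"rx":0,"ry":0,"rz":0,"fingers":0}
    - {"tx":0,"ty":0,"tz":0,"rx":0,"ry":-10,"rz":0,"fingers":0}
    - {"tx":0,"ty":0,"tz":0,"rx":0,"ry":-10,"rz":0,"fingers":0}
    - {"tx":0,"ty":0,"tz":0,"rx":0,"ry":-10,"rz":0,"fingers":0}
    - {"tx":0,"ty":0,"tz":0,"rx":0,"ry":-10,"rz":0,"fingers":0}
    - {"tx":0,"ty":0,"tz":0,"rx":0,"ry":-3,"rz":0,"fingers":0}
    - {"tx":0,"ty":0,"tz":0,"rx":0,"ry":0,"rz":0,"fingers":0}

```text
t: 4.1
ee_pos: [534.6, 84.1, 231.4]
tool_rot: [[0.864, -0.0, 0.504], [-0.504, -0.0, 0.864], [-0.0, -1.0, -0.0]]
ft_force: [-0.5, -0.0, 0.6]
width: 91.7
```

```bash
python3 - <<'E'
from h import *
s=get_state();print(s["t"],s["ee_pos"],s["tool_rot"],s["joint_positions"])
W=get_image("wrist");cv2.imwrite("pics/w2.png",W["pixels"][:,:,::-1]);print(W["eye"])
for P in((535,83,145),(535,83,15),(536,-33,115)):print(proj(W,P))
E
```

```text
4.1 [534.64   84.127 231.388] [[ 0.864 -0.     0.504]
 [-0.504 -0.     0.864]
 [-0.    -1.    -0.   ]] [-0.067  0.059  1.671 -0.     1.411  0.461]
[570.347 145.499 401.161]
[320.54 241.84]
[320.085 206.273]
[393.909 350.982]
```

View pics/w2.png

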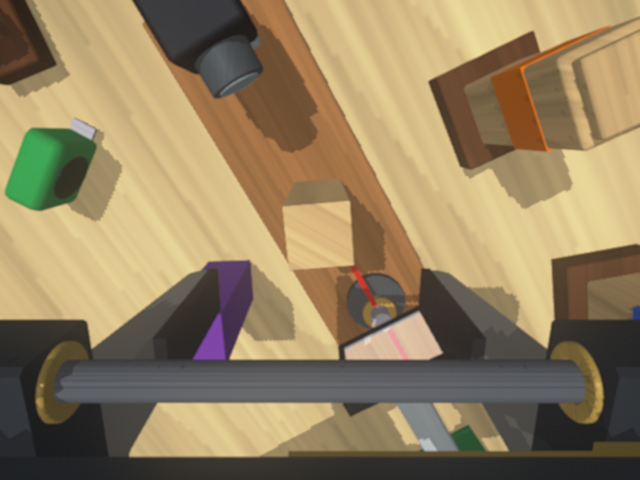

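```bash
python3 - <<'E'
from h import *
W=get_image("wrist")
c=[atz(W,p,145) for p in((283,205),(351,201),(355,265),(291,271))];c=np.array(c)[:,:2]
print(c,c.mean(0))
for i in range(4):
    d=c[(i+1)%4]-c[i];print(np.linalg.norm(d),np.degrees(np.arctan2(d[1],d[0])))
print("purple",[atz(W,p,130)[:2] for p in((209,262),(251,262))])
cv2.imwrite("pics/w2c.png",cv2.resize(W["pixels"][160:300,240:400,::-1],None,fx=4,fy=4,interpolation=cv2.INTER_CUBIC))
E
```

```text
[[526.393 116.986]
 [566.084  96.878]
 [547.009  57.052]
 [507.179  75.299]] [536.666  86.553]
44.494071193323634 -26.867253070755844
44.158426277205706 -115.59275235157973
43.810549142978935 155.38525137470367
45.900884889232074 65.25471146646132
purple [array([456.151, 106.74 ]), array([482.214,  91.527])]
```

View pics/w2c.png

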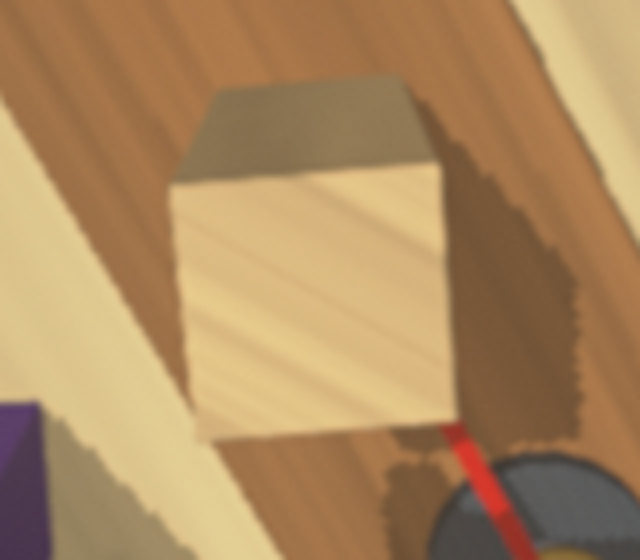

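Call:
servo_tool:
  motion:
    - {"tx":0,"ty":0,"tz":0,"rx":0,"ry":-4.5,"rz":0,"fingers":0}
    - {"tx":0.0007,"ty":0.037,"tz":0.0024,"rx":0,"ry":0,"rz":0,"fingers":0}
    - {"tx":0,"ty":0.037,"tz":0,"rx":0,"ry":0,"rz":0,"fingers":0}
    - {"tx":0,"ty":0.037,"tz":0,"rx":0,"ry":0,"rz":0,"fingers":0}
    - {"tx":0,"ty":0.036,"tz":0,"rx":0,"ry":0,"rz":0,"fingers":0}
    - {"tx":0,"ty":0,"tz":0,"rx":0,"ry":0,"rz":0,"fingers":0}
    - {"tx":0,"ty":0,"tz":0,"rx":0,"ry":0,"rz":0,"fingers":255}
    - {"tx":0,"ty":0,"tz":0,"rx":0,"ry":0,"rz":0,"fingers":255}
    - {"tx":0,"ty":0,"tz":0,"rx":0,"ry":0,"rz":0,"fingers":255}
    - {"tx":0,"ty":0,"tz":0,"rx":0,"ry":0,"rz":0,"fingers":255}
    - {"tx":0,"ty":0,"tz":0,"rx":0,"ry":0,"rz":0,"fingers":255}
    - {"tx":0,"ty":0,"tz":0,"rx":0,"ry":0,"rz":0,"fingers":255}
  force: 25

```text
t: 5.7
ee_pos: [536.4, 86.0, 84.6]
tool_rot: [[0.901, 0.0, 0.434], [-0.434, 0.0, 0.901], [0.0, -1.0, 0.0]]
ft_force: [-0.6, 0.3, 1.7]
width: 44.7
```

Call:
servo_tool:
  motion:
    - {"tx":0,"ty":-0.02,"tz":0,"rx":0,"ry":0,"rz":0,"fingers":255}
    - {"tx":0,"ty":-0.04,"tz":0,"rx":0,"ry":0,"rz":0,"fingers":255}
    - {"tx":0,"ty":-0.05,"tz":0,"rx":0,"ry":0,"rz":0,"fingers":255}
    - {"tx":0,"ty":-0.05,"tz":0,"rx":0,"ry":0,"rz":0,"fingers":255}
    - {"tx":0,"ty":-0.04,"tz":0,"rx":0,"ry":0,"rz":0,"fingers":255}
    - {"tx":0,"ty":-0.02,"tz":0,"rx":0,"ry":0,"rz":0,"fingers":255}
    - {"tx":0.006,"ty":0,"tz":-0.0223,"rx":0,"ry":0,"rz":0,"fingers":255}
    - {"tx":0.0119,"ty":0,"tz":-0.0446,"rx":0,"ry":0,"rz":0,"fingers":255}
    - {"tx":0.0119,"ty":0,"tz":-0.0446,"rx":0,"ry":0,"rz":0,"fingers":255}
    - {"tx":0.0119,"ty":0,"tz":-0.0446,"rx":0,"ry":0,"rz":0,"fingers":255}
    - {"tx":0.0119,"ty":0,"tz":-0.0446,"rx":0,"ry":0,"rz":0,"fingers":255}
    - {"tx":0.0119,"ty":0,"tz":-0.0446,"rx":0,"ry":0,"rz":0,"fingers":255}
    - {"tx":0.0119,"ty":0,"tz":-0.0446,"rx":0,"ry":0,"rz":0,"fingers":255}
    - {"tx":0.0119,"ty":0,"tz":-0.0446,"rx":0,"ry":0,"rz":0,"fingers":255}
    - {"tx":0.0119,"ty":0,"tz":-0.0446,"rx":0,"ry":0,"rz":0,"fingers":255}
    - {"tx":0.006,"ty":0,"tz":-0.0223,"rx":0,"ry":0,"rz":0,"fingers":255}
    - {"tx":0,"ty":0,"tz":0,"rx":0,"ry":0,"rz":0,"fingers":255}

```text
t: 7.82
ee_pos: [458.2, -322.8, 303.6]
tool_rot: [[0.9, -0.001, 0.436], [-0.436, 0.001, 0.9], [-0.001, -1.0, 0.001]]
ft_force: [0.4, 0.2, -1.3]
width: 45.0
```

```bash
python3 - <<'E'
from h import *
s=get_state();print(s["t"],s["ee_pos"],s["joint_positions"],s["width"],s["ft_force"])
W=get_image("scene");cv2.imwrite("pics/s3.png",W["pixels"][:,:,::-1])
W=get_image("wrist");cv2.imwrite("pics/w3.png",W["pixels"][:,:,::-1])
E
```

```text
7.825 [ 458.236 -322.784  303.578] [-0.829  0.078  1.511  0.     1.555 -0.379] 45.032564256994036 [ 0.426  0.217 -1.285]
```

View pics/s3.png

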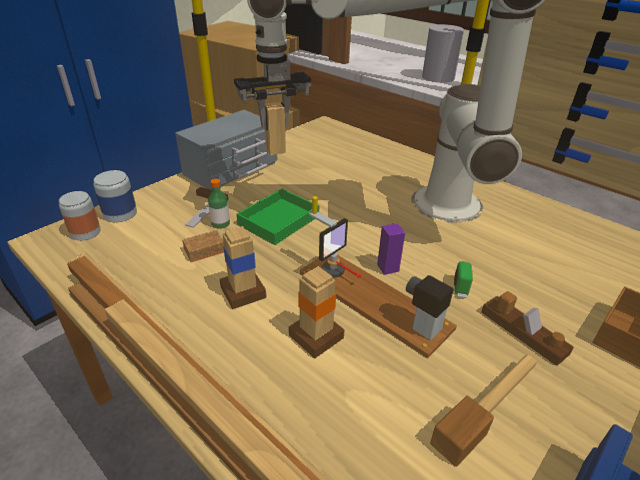

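View pics/w3.png

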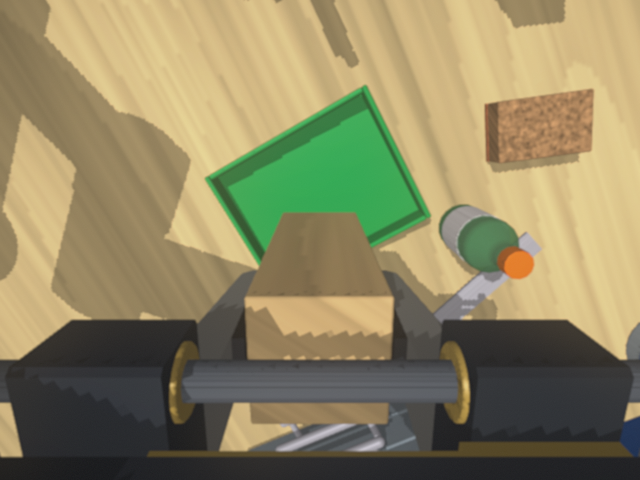

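```bash
python3 - <<'E'
from h import *
W=get_image("wrist");S=get_image("scene")
c=[atz(W,p,40)[:2] for p in((208,179),(366,87),(430,214))];print(c,(c[0]+c[2])/2)
print([atz(S,p,40)[:2] for p in((237,213),(284,190),(320,214),(277,232))])
print("glue",atz(W,(518,264),150))
E
```

```text
[array([ 358.6  , -249.817]), array([ 552.216, -238.036]), array([ 562.19 , -390.801])] [ 460.395 -320.309]
[array([ 556.286, -396.744]), array([ 363.527, -393.934]), array([ 385.784, -214.088]), array([ 539.566, -238.883])]
glue [ 595.676 -430.437  150.   ]
```

Call:
servo_tool:
  motion:
    - {"tx":0,"ty":0.03,"tz":0.002,"rx":0,"ry":0,"rz":0,"fingers":255}
    - {"tx":0,"ty":0.045,"tz":0,"rx":0,"ry":0,"rz":0,"fingers":255}
    - {"tx":0,"ty":0.045,"tz":0,"rx":0,"ry":0,"rz":0,"fingers":255}
    - {"tx":0,"ty":0.04,"tz":0,"rx":0,"ry":0,"rz":0,"fingers":255}
    - {"tx":0,"ty":0.03,"tz":0,"rx":0,"ry":0,"rz":0,"fingers":255}
    - {"tx":0,"ty":0.02,"tz":0,"rx":0,"ry":0,"rz":0,"fingers":255}
    - {"tx":0,"ty":0.01,"tz":0,"rx":0,"ry":0,"rz":0,"fingers":255}
    - {"tx":0,"ty":0.005,"tz":0,"rx":0,"ry":0,"rz":0,"fingers":255}
    - {"tx":0,"ty":0,"tz":0,"rx":0,"ry":0,"rz":0,"fingers":255}
    - {"tx":0,"ty":0,"tz":0,"rx":0,"ry":0,"rz":0,"fingers":255}

```text
t: 9.28
ee_pos: [460.1, -320.8, 80.4]
tool_rot: [[0.901, 0.001, 0.434], [-0.434, -0.001, 0.901], [0.002, -1.0, -0.001]]
ft_force: [0.1, 0.2, -2.2]
width: 45.2
```

Call:
servo_tool:
  motion:
    - {"tx":0,"ty":0.002,"tz":0,"rx":0,"ry":0,"rz":0,"fingers":255}
    - {"tx":0,"ty":0.0015,"tz":0,"rx":0,"ry":0,"rz":0,"fingers":255}
    - {"tx":0,"ty":0.001,"tz":0,"rx":0,"ry":0,"rz":0,"fingers":255}
    - {"tx":0,"ty":0,"tz":0,"rx":0,"ry":0,"rz":0,"fingers":255}

```text
t: 9.78
ee_pos: [459.6, -320.5, 75.6]
tool_rot: [[0.901, -0.0, 0.434], [-0.434, -0.0, 0.901], [0.0, -1.0, -0.0]]
ft_force: [-2.2, 1.9, 5.2]
width: 45.2
```

The force reading rose to about 5 N, so the block is resting on the tray floor. I'll release it and rise.

Call:
servo_tool:
  motion:
    - {"tx":0,"ty":0,"tz":0,"rx":0,"ry":0,"rz":0,"fingers":0}
    - {"tx":0,"ty":0,"tz":0,"rx":0,"ry":0,"rz":0,"fingers":0}
    - {"tx":0,"ty":0,"tz":0,"rx":0,"ry":0,"rz":0,"fingers":0}
    - {"tx":0,"ty":0,"tz":0,"rx":0,"ry":0,"rz":0,"fingers":0}
    - {"tx":0,"ty":0,"tz":0,"rx":0,"ry":0,"rz":0,"fingers":0}
    - {"tx":0,"ty":-0.02,"tz":0,"rx":0,"ry":0,"rz":0,"fingers":0}
    - {"tx":0,"ty":-0.05,"tz":0,"rx":0,"ry":0,"rz":0,"fingers":0}
    - {"tx":0,"ty":-0.06,"tz":0,"rx":0,"ry":0,"rz":0,"fingers":0}
    - {"tx":0,"ty":-0.06,"tz":0,"rx":0,"ry":0,"rz":0,"fingers":0}
    - {"tx":0,"ty":-0.03,"tz":0,"rx":0,"ry":0,"rz":0,"fingers":0}
    - {"tx":0,"ty":0,"tz":0,"rx":0,"ry":0,"rz":0,"fingers":0}

```text
t: 11.15
ee_pos: [460.6, -321.5, 297.9]
tool_rot: [[0.901, 0.004, 0.434], [-0.434, -0.004, 0.901], [0.006, -1.0, -0.002]]
ft_force: [0.6, -0.6, 0.4]
width: 91.9
```

```bash
python3 - <<'E'
from h import *
s=get_state();print(s["t"],s["ee_pos"],s["joint_positions"],s["width"],s["ft_force"])
W=get_image("scene");cv2.imwrite("pics/s4.png",W["pixels"][:,:,::-1])
W=get_image("top");cv2.imwrite("pics/t4.png",cv2.resize(W["pixels"][140:340,180:460,::-1],None,fx=2.8,fy=2.8,interpolation=cv2.INTER_CUBIC))
E
```

```text
11.15 [ 460.585 -321.452  297.888] [-0.824  0.076  1.524  0.     1.536 -0.376] 91.93387915465483 [ 0.647 -0.625  0.426]
```

View pics/s4.png

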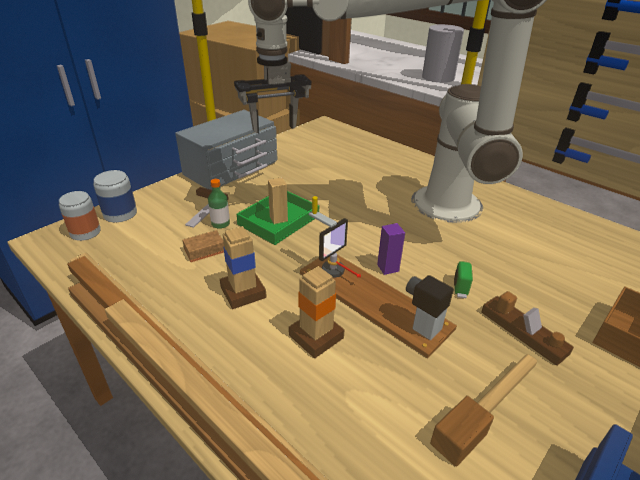

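View pics/t4.png

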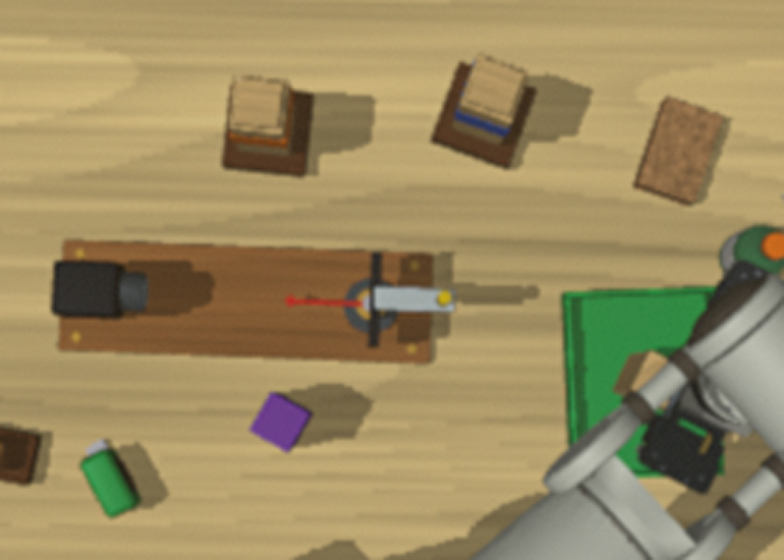

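The offcut stands in the tray, released, and the board is clear. Next is a hover over the pin.

Call:
servo_tool:
  motion:
    - {"tx":-0.003,"ty":0,"tz":0.023,"rx":0,"ry":0,"rz":0,"fingers":0}
    - {"tx":-0.006,"ty":0,"tz":0.0458,"rx":0,"ry":0,"rz":0,"fingers":0}
    - {"tx":-0.006,"ty":0,"tz":0.0458,"rx":0,"ry":0,"rz":0,"fingers":0}
    - {"tx":-0.006,"ty":0,"tz":0.0458,"rx":0,"ry":0,"rz":0,"fingers":0}
    - {"tx":-0.006,"ty":0,"tz":0.0458,"rx":0,"ry":0,"rz":0,"fingers":0}
    - {"tx":-0.003,"ty":0,"tz":0.023,"rx":0,"ry":0,"rz":0,"fingers":0}
    - {"tx":0,"ty":0,"tz":0,"rx":0,"ry":-8.5,"rz":0,"fingers":0}
    - {"tx":0,"ty":0,"tz":0,"rx":0,"ry":-8.5,"rz":0,"fingers":0}
    - {"tx":0,"ty":0,"tz":0,"rx":0,"ry":-8,"rz":0,"fingers":0}
    - {"tx":0,"ty":0,"tz":0,"rx":0,"ry":0,"rz":0,"fingers":0}

```text
t: 12.5
ee_pos: [531.0, -100.4, 292.3]
tool_rot: [[1.0, -0.004, 0.014], [-0.014, 0.002, 1.0], [-0.004, -1.0, 0.002]]
ft_force: [-0.7, 0.3, -1.0]
width: 91.7
```

```bash
python3 - <<'E'
from h import *
s=get_state();print(s["t"],s["ee_pos"],s["tool_rot"],s["joint_positions"])
W=get_image("wrist");cv2.imwrite("pics/w5.png",W["pixels"][:,:,::-1])
print(proj(W,(533,-102,210)),proj(W,(533,-102,164)),proj(W,(536,-33,156)))
for l in("pin","axis"):
    for m in mark_of(l,"wrist")[:2]:print(l,m["score"],m["point"],atz(W,m["point"],190 if l=="pin" else 115))
E
```

```text
12.5 [ 531.034 -100.437  292.304] [[ 1.    -0.004  0.014]
 [-0.014  0.002  1.   ]
 [-0.004 -1.     0.002]] [-0.411  0.03   1.582  0.     1.534 -0.397]
[322.06  244.784] [321.902 228.394] [324.762 136.252]
pin 0.94 [321.4, 232.0] [532.631 -98.325 190.   ]
axis 0.82 [320.3, 132.6] [532.627 -30.366 115.   ]
```

View pics/w5.png

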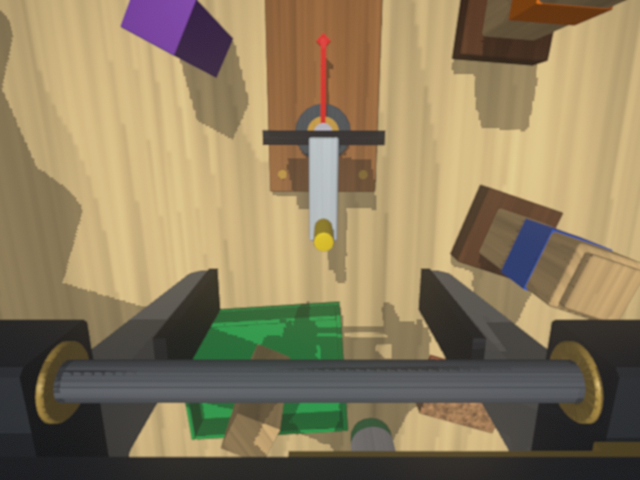

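```bash
python3 - <<'E'
from h import *
W=get_image("wrist");T=get_image("top")
a=atz(W,(323,241.5),210);print("pin",a, "tip",atz(W,(323,36),50),"needle root",atz(W,(323,122),50))
print("frame ends front edge z156",atz(W,(263,131),156),atz(W,(385,131),156))
print("board edges z15",atz(W,(265,0),15),atz(W,(383,0),15),atz(W,(270,192),15),atz(W,(377,190),15))
for n in("scene","top"):
  for m in mark_of("orange_leg_tape",n)+mark_of("orange_leg",n):print(n,m["score"],m["point"],atz({"scene":get_image("scene"),"top":T}[n],m["point"],115))
# orange pixel centroid vertical edges in scene
S=get_image("scene");p=S["pixels"].astype(int)
m=(p[...,0]>150)&(p[...,1]<120)&(p[...,1]>40)&(p[...,2]<60);m[:,:290]=0;m[:,345:]=0;m[:280]=0;m[330:]=0
ys,xs=np.nonzero(m);print(xs.min(),xs.max(),ys.min(),ys.max(),xs.mean(),ys.mean())
print([proj(S,(x,y,115)) for x,y in((720,82),(718,80),(722,84))])
E
```

```text
pin [ 534.337 -100.484  210.   ] tip [537.391  58.196  50.   ] needle root [536.434 -20.701  50.   ]
frame ends front edge z156 [490.598 -28.911 156.   ] [582.02  -30.251 156.   ]
board edges z15 [479.389  99.93   15.   ] [598.858  98.084  15.   ] [475.581 -95.569  15.   ] [596.985 -95.019  15.   ]
scene 0.7 [522.8, 331.0] [498.864 441.268 115.   ]
scene 0.6 [317.3, 298.1] [715.36   79.583 115.   ]
scene 0.95 [313.9, 335.4] [796.916 146.272 115.   ]
scene 0.52 [279.0, 217.5] [ 559.71  -205.598  115.   ]
top 0.7 [272.0, 180.1] [724.173  86.788 115.   ]
top 0.51 [417.5, 193.6] [ 693.823 -329.529  115.   ]
top 0.6 [277.6, 187.7] [702.578  70.232 115.   ]
top 0.18 [219.9, 308.3] [356.64  224.244 115.   ]
298 344 280 320 325.2991452991453 305.45868945868943
[array([316.651, 299.738]), array([316.605, 298.814]), array([316.698, 300.666])]
```

Call:
servo_tool:
  motion:
    - {"tx":0.0033,"ty":0.02,"tz":-0.0005,"rx":0,"ry":0,"rz":0,"fingers":0}
    - {"tx":0,"ty":0.035,"tz":0,"rx":0,"ry":0,"rz":0,"fingers":0}
    - {"tx":0,"ty":0.035,"tz":0,"rx":0,"ry":0,"rz":0,"fingers":0}
    - {"tx":0,"ty":0.02,"tz":0,"rx":0,"ry":0,"rz":0,"fingers":0}
    - {"tx":0,"ty":0.01,"tz":0,"rx":0,"ry":0,"rz":0,"fingers":0}
    - {"tx":0,"ty":0,"tz":0,"rx":0,"ry":0,"rz":0,"fingers":0}
    - {"tx":0,"ty":0,"tz":0,"rx":0,"ry":0,"rz":0,"fingers":100}
  force: 20

```text
t: 14.28
ee_pos: [536.0, -101.7, 176.1]
tool_rot: [[1.0, 0.002, 0.013], [-0.013, -0.001, 1.0], [0.002, -1.0, -0.001]]
ft_force: [0.1, -0.7, -0.4]
width: 83.9
```

```bash
python3 - <<'E'
from h import *
s=get_state();print(s["t"],s["ee_pos"],s["width"],s["ft_force"])
W=get_image("wrist");cv2.imwrite("pics/w6.png",W["pixels"][:,:,::-1])
E
```

```text
14.275 [ 536.047 -101.697  176.121] 83.92878191035871 [ 0.084 -0.699 -0.444]
```

View pics/w6.png

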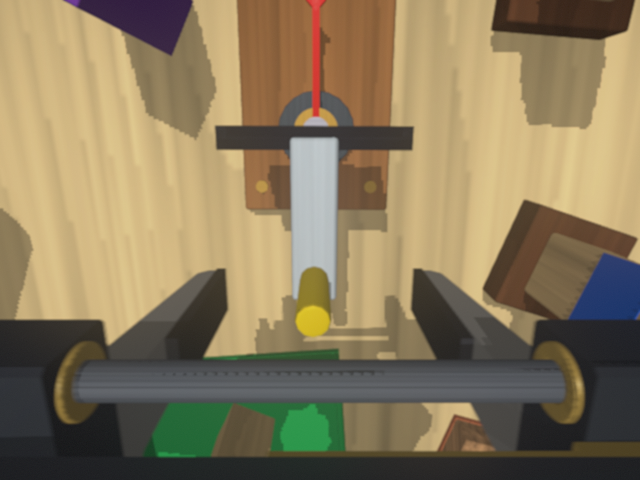

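The pin is between the open fingers, about 1–2 mm left of centre. I'll lower 4 mm and close.

Call:
servo_tool:
  motion:
    - {"tx":-0.0012,"ty":0.004,"tz":0,"rx":0,"ry":0,"rz":0,"fingers":100}
    - {"tx":0,"ty":0,"tz":0,"rx":0,"ry":0,"rz":0,"fingers":180}
    - {"tx":0,"ty":0,"tz":0,"rx":0,"ry":0,"rz":0,"fingers":255}
    - {"tx":0,"ty":0,"tz":0,"rx":0,"ry":0,"rz":0,"fingers":255}
    - {"tx":0,"ty":0,"tz":0,"rx":0,"ry":0,"rz":0,"fingers":255}
    - {"tx":0,"ty":0,"tz":0,"rx":0,"ry":0,"rz":0,"fingers":255}
    - {"tx":0,"ty":0,"tz":0,"rx":0,"ry":0,"rz":0,"fingers":255}
    - {"tx":0,"ty":0,"tz":0,"rx":0,"ry":0,"rz":0,"fingers":255}
  force: 20

```text
t: 15.32
ee_pos: [533.7, -101.4, 170.9]
tool_rot: [[1.0, -0.001, 0.013], [-0.013, 0.0, 1.0], [-0.001, -1.0, -0.0]]
ft_force: [-2.1, 0.5, 1.5]
width: 13.7
```

```bash
python3 - <<'E'
from h import *
s=get_state();print(s["t"],s["ee_pos"],s["width"],s["ft_force"])
W=get_image("wrist");cv2.imwrite("pics/w7.png",W["pixels"][:,:,::-1])
# arc in tool-frame steps: rotate tool clockwise by 2.9deg x10, chord
R=70;a=np.radians(2.88);print("chord",2*R*np.sin(a/2))
E
```

```text
15.325 [ 533.693 -101.41   170.88 ] 13.74418430526752 [-2.051  0.504  1.461]
chord 3.5182133620672467
```

View pics/w7.png

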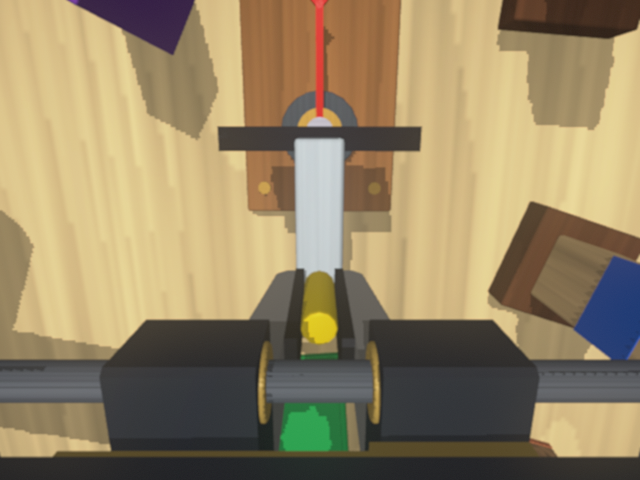

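Call:
servo_tool:
  motion:
    - {"tx":-0.0035,"ty":0,"tz":0.0001,"rx":0,"ry":2.88,"rz":0,"fingers":255}
    - {"tx":-0.0035,"ty":0,"tz":0.0001,"rx":0,"ry":2.88,"rz":0,"fingers":255}
    - {"tx":-0.0035,"ty":0,"tz":0.0001,"rx":0,"ry":2.88,"rz":0,"fingers":255}
    - {"tx":-0.0035,"ty":0,"tz":0.0001,"rx":0,"ry":2.88,"rz":0,"fingers":255}
    - {"tx":-0.0035,"ty":0,"tz":0.0001,"rx":0,"ry":2.88,"rz":0,"fingers":255}
    - {"tx":0,"ty":0,"tz":0,"rx":0,"ry":0,"rz":0,"fingers":255}

```text
t: 16.12
ee_pos: [517.1, -99.2, 170.9]
tool_rot: [[0.965, 0.001, 0.26], [-0.26, -0.001, 0.965], [0.001, -1.0, -0.0]]
ft_force: [0.7, -1.6, -1.4]
width: 13.3
```

```bash
python3 - <<'E'
from h import *
s=get_state();p=s["ee_pos"];print(s["t"],p,s["tool_rot"][:2,0],s["width"],s["ft_force"])
d=p[:2]-np.array([535,-31.5]);print("r",np.hypot(*d),"ang",np.degrees(np.arctan2(-d[0],-d[1])), "tool ang",np.degrees(np.arctan2(*s["tool_rot"][1::-1,0])))
E
```

```text
16.125 [517.124 -99.195 170.926] [ 0.965 -0.26 ] 13.304023903810021 [ 0.674 -1.639 -1.433]
r 70.01543066505417 ang 14.792578661182555 tool ang -15.097868809693395
```

Tracking the arc well so far. Second half next.

Call:
servo_tool:
  motion:
    - {"tx":-0.0035,"ty":0,"tz":0.0001,"rx":0,"ry":2.88,"rz":0,"fingers":255}
    - {"tx":-0.0035,"ty":0,"tz":0.0001,"rx":0,"ry":2.88,"rz":0,"fingers":255}
    - {"tx":-0.0035,"ty":0,"tz":0.0001,"rx":0,"ry":2.88,"rz":0,"fingers":255}
    - {"tx":-0.0035,"ty":0,"tz":0.0001,"rx":0,"ry":2.88,"rz":0,"fingers":255}
    - {"tx":-0.0035,"ty":0,"tz":0.0001,"rx":0,"ry":2.88,"rz":0,"fingers":255}
    - {"tx":0,"ty":0,"tz":0,"rx":0,"ry":0,"rz":0,"fingers":255}
    - {"tx":0,"ty":0,"tz":0,"rx":0,"ry":0,"rz":0,"fingers":255}
    - {"tx":0,"ty":0,"tz":0,"rx":0,"ry":0,"rz":0,"fingers":255}

```text
t: 17.12
ee_pos: [500.8, -92.7, 170.9]
tool_rot: [[0.87, 0.0, 0.492], [-0.492, -0.001, 0.87], [0.001, -1.0, -0.001]]
ft_force: [0.2, -4.7, -3.0]
width: 13.5
```

```bash
python3 - <<'E'
from h import *
s=get_state();p=s["ee_pos"];print(s["t"],p,s["qd"],s["width"],s["ft_force"])
d=p[:2]-np.array([535,-31.5]);print("r",np.hypot(*d),"ang",np.degrees(np.arctan2(-d[0],-d[1])), "tool ang",np.degrees(np.arctan2(*s["tool_rot"][1::-1,0])))
W=get_image("wrist");cv2.imwrite("pics/w8.png",W["pixels"][:,:,::-1])
S=get_image("scene");x0,y0=280,200;cv2.imwrite("pics/s8.png",cv2.resize(S["pixels"][200:370,270:480,::-1],None,fx=3.5,fy=3.5,interpolation=cv2.INTER_CUBIC))
T=get_image("top");cv2.imwrite("pics/t8.png",cv2.resize(T["pixels"][150:290,190:370,::-1],None,fx=4,fy=4,interpolation=cv2.INTER_CUBIC))
for n,I in(("scene",S),("top",T),("wrist",W)):
  px=I["pixels"].astype(int);m=(px[...,0]>150)&(px[...,1]<60)&(px[...,2]<60)
  ys,xs=np.nonzero(m);print(n,len(xs))
  if len(xs)>5:
    g=np.array([atz(I,q,50)[:2] for q in zip(xs,ys)])
    g=g[np.hypot(*(g-[536,-32]).T)<110]
    if len(g)<5: continue
    c=g.mean(0);u=np.linalg.svd(g-c)[2][0];u*=np.sign(u[0])
    print(len(g),"c",c,"dir cw from +y",np.degrees(np.arctan2(u[0],u[1])),"axis->centroid",np.degrees(np.arctan2(*(c-[536,-32]))))
E
```

```text
17.125 [500.827 -92.692 170.919] [-0.001 -0.     0.001 -0.001 -0.002  0.004] 13.545344820139587 [ 0.167 -4.695 -2.962]
r 70.08736785779672 ang 29.181514185627858 tool ang -29.492025981336727
scene 17
17 c [562.324 -13.552] dir cw from +y 55.27632374339975 axis->centroid 54.97708686839555
top 17
17 c [574.626  -6.003] dir cw from +y 55.848729177977205 axis->centroid 56.05807984349007
wrist 73
73 c [602.535  14.16 ] dir cw from +y 56.097622241937614 axis->centroid 55.248159062645975
```

View pics/w8.png

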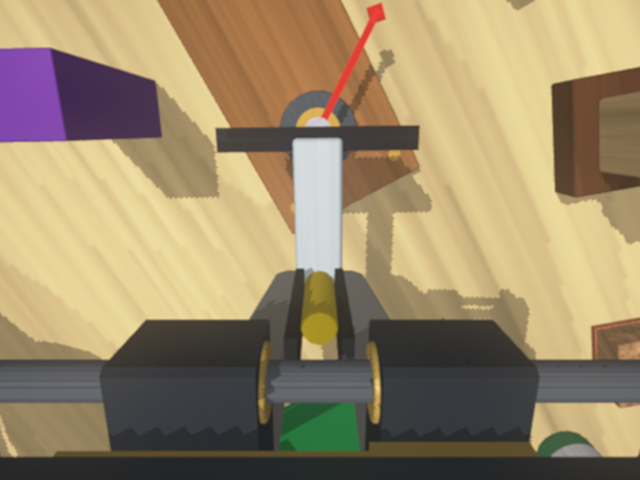

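View pics/s8.png

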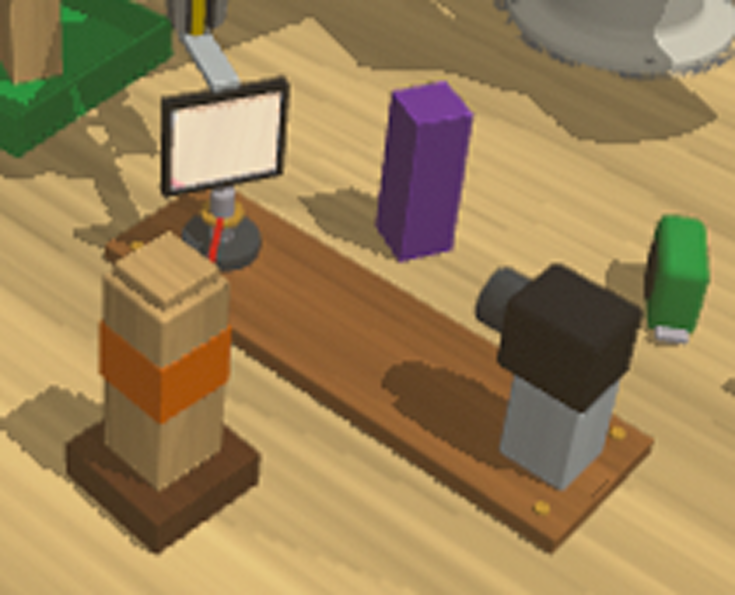

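View pics/t8.png

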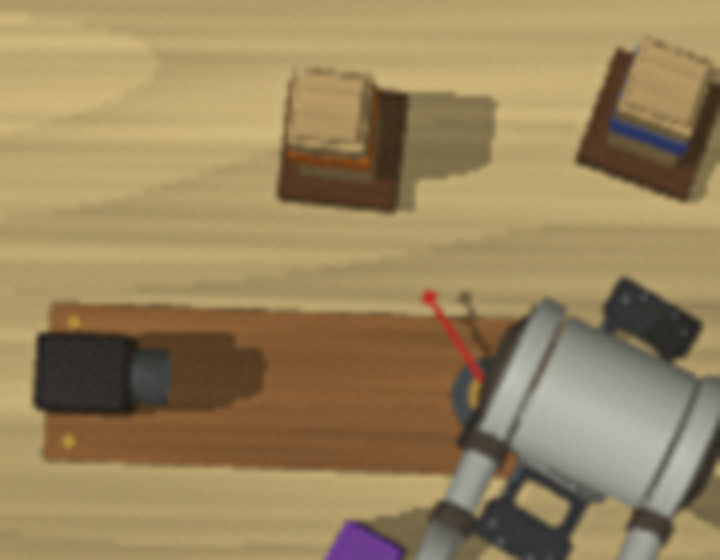

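```bash
python3 - <<'E'
from h import *
T=get_image("top");W=get_image("wrist");S=get_image("scene")
k=lambda x,y,z:atz(T,(190+x/4-.4,150+y/4-.4),z)[:2]
tip=k(430,297,50);root=k(481,379,50)
print("tip,root",tip,root,np.degrees(np.arctan2(*(tip-root))))
c=[k(*p,30) for p in((279,198),(397,211),(408,92))];print("foot",c,(c[0]+c[2])/2)
l=np.array([k(*p,185) for p in((292,67),(376,75),(370,156),(287,147))]);print("top",l.mean(0))
print("wrist tip",atz(W,(376,13),50)[:2],"root",atz(W,(323,120),50)[:2],"hub@15..",atz(W,(318,122),70)[:2])
cv2.imwrite("pics/w9.png",cv2.resize(W["pixels"][0:160,220:420,::-1],None,fx=4,fy=4,interpolation=cv2.INTER_CUBIC))
E
```

```text
tip,root [606.408  13.861] [546.473 -25.088] 56.98226567184015
foot [array([680.607, 129.26 ]), array([672.617,  40.552]), array([762.934,  34.382])] [721.77   81.821]
top [719.512  80.915]
wrist tip [605.518  16.419] root [541.705 -25.585] hub@15.. [537.813 -25.418]
```

View pics/w9.png

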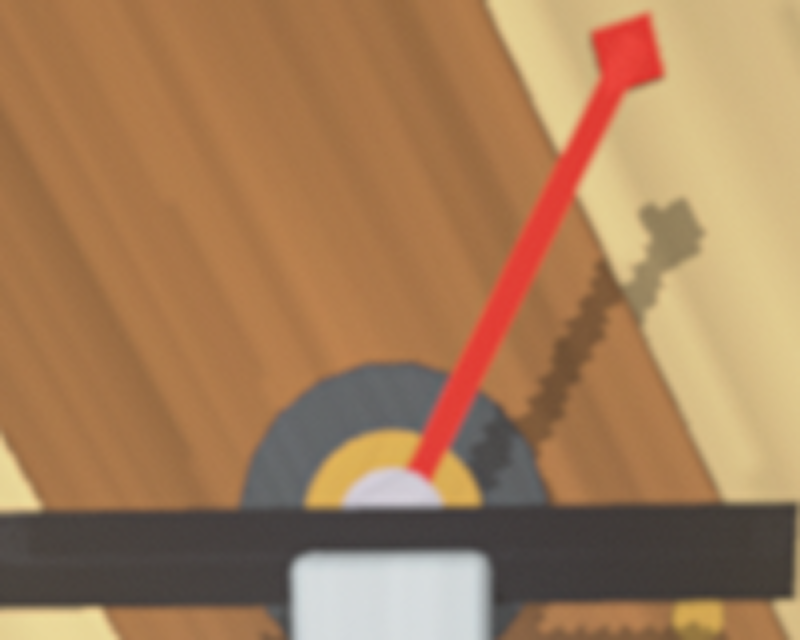

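The needle reads about 56.6° and the leg bears about 58.4°, so I'll turn the mirror a further 0.9°.

Call:
servo_tool:
  motion:
    - {"tx":-0.0011,"ty":0,"tz":0,"rx":0,"ry":0.9,"rz":0,"fingers":255}
    - {"tx":0,"ty":0,"tz":0,"rx":0,"ry":0,"rz":0,"fingers":255}
    - {"tx":0,"ty":0,"tz":0,"rx":0,"ry":0,"rz":0,"fingers":255}
    - {"tx":0,"ty":0,"tz":0,"rx":0,"ry":0,"rz":0,"fingers":255}
    - {"tx":0,"ty":0,"tz":0,"rx":0,"ry":0,"rz":0,"fingers":255}

```text
t: 18.05
ee_pos: [499.6, -92.0, 170.9]
tool_rot: [[0.862, -0.0, 0.506], [-0.506, -0.001, 0.862], [0.0, -1.0, -0.001]]
ft_force: [-0.5, -4.8, -1.7]
width: 13.9
```

```bash
python3 - <<'E'
from h import *
for k in range(2):
    s=get_state();print(s["t"],s["ee_pos"],s["qd"],s["width"],s["ft_force"])
    for n in("top","wrist"):
      I=get_image(n);px=I["pixels"].astype(int);m=(px[...,0]>130)&(px[...,1]<80)&(px[...,2]<70)
      ys,xs=np.nonzero(m);g=np.array([atz(I,q,50)[:2] for q in zip(xs,ys)]);g=g[np.hypot(*(g-[536,-32]).T)<110]
      c=g.mean(0);u=np.linalg.svd(g-c)[2][0];u*=np.sign(u[0]);L=np.array([720.5,82])
      print(n,len(g),"dir",np.degrees(np.arctan2(u[0],u[1])),"bearing",np.degrees(np.arctan2(*(c-[536,-32]))),"miss mm",np.cross(u,L-c))
cv2.imwrite("pics/w10.png",I["pixels"][:,:,::-1])
S=get_image("scene");cv2.imwrite("pics/s10.png",S["pixels"][:,:,::-1])
E
```

```text
18.05 [499.625 -91.968 170.911] [ 0.001  0.     0.     0.001 -0.001 -0.001] 13.88212387919817 [-0.491 -4.803 -1.729]
top 52 dir 59.05995973942478 bearing 58.32380188425354 miss mm 2.2993968516339436
wrist 800 dir 58.78032828351349 bearing 56.626549361968664 miss mm -0.20430728814184818
18.15 [499.614 -91.946 170.916] [ 0.001 -0.001 -0.     0.002 -0.     0.001] 13.256413862678004 [-0.501 -4.233 -1.764]
top 51 dir 58.64851735793978 bearing 58.227896219316314 miss mm 1.0128958579461909
wrist 801 dir 58.78916890046059 bearing 56.63864874607365 miss mm -0.1670838573147364<stdin>:8: DeprecationWarning: Arrays of 2-dimensional vectors are deprecated. Use arrays of 3-dimensional vectors instead. (deprecated in NumPy 2.0)
```

View pics/s10.png

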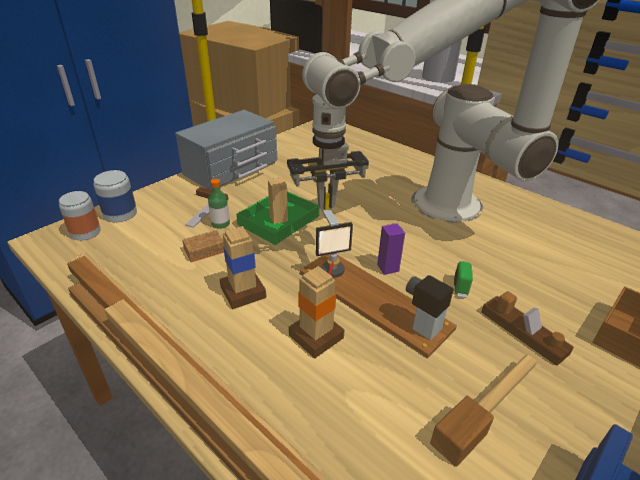

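The needle line now passes within about 2 mm of the orange leg's centre. The grip is holding, the arm is still, the offcut stands in the tray and nothing else has moved.

```bash
python3 -c "
from cell import *
print(job_done())"
```

```text
the job is handed in; nothing more can be done
None
```

The job is handed in. The pale offcut stands released in the middle of the green tray. The mirror is held by its yellow pin at about 0.51 rad, with the red needle on the orange-taped leg.

- **Aim:** the first turn stopped about 1.7° of needle angle short, so I turned the mirror a further 0.9°. In the last pictures the needle line passed about 0.2 mm (wrist camera) and 1.0–2.3 mm (top camera) from the leg's centre. The needle points at 58.6–59.1°.
- **Disagreement:** taking the bearing from my axis estimate to the middle of the needle instead gave 56.6° in the wrist view and 58.2–58.3° in the top view. The leg bears 58.3°. I put the gap down to the 2 mm calibration limit. Even the worst reading is only about 6 mm off centre on a leg 55 mm wide.
- **Hold:** the fingers were 13–14 mm apart on the 14 mm pin, gripping at 20 N, and the arm was still.
- **Bench:** nothing else in the last scene picture looked moved, and the robot's clock read about 18 s of the 58 s allowed.
- **Refused call:** my first move call was refused because its rows lacked some keys. It moved nothing.

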